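Close the bobbin tray and tuck its cover under the lip

ROBOT

A 7-joint arm with a two-finger parallel gripper is mounted at the origin on a cart in front of the work surface, level with it; the furniture and walls round the work are solid. World frame = base frame: x ahead of the robot, y to its left, z up, the work surface at z = 0. Lengths are in m, angles in rad, forces in N, time in s.
With the tool pointing down it reaches from about 0.4 to 0.85 m from the base axis. Payload 10.4 kg.
Tool frame: the origin (TCP) lies on the centre line of the jaws, within the pads' length; the fingertips stand 11 mm ahead of it and the grasp point (between the pads) lies 8 mm behind it (tip_reach is the distance from the TCP to the fingertips, in m); z points along the fingers, y is the line along which they close (so a half turn about z gives the same grasp; the last joint's range is limited). The gripper opens to 85 mm and grips with 20 to 120 N. Pads are 22 mm wide; open, the fingers measure 114 mm over their backs; the gripper's body (76 mm by 85 mm) begins 54 mm behind the grasp point. The pads swing forward as they close: fully open they stand 13 mm farther back than shut.
Start: joints at [1.216, 0.332, -0.065, 1.46, 0.022, 1.35, -0.088], TCP at [0.204, -0.591, 0.242] pointing down, gripper open.
Joint ranges: [-2.6, 2.6], [-0.5, 2.12], [-1.47, 1.34], [0.16, 2.42], [-1.27, 4.41], [0.06, 2.06], [-2.6, 2.6]. Speed limits (rad/s): [2.22, 2.22, 2.79, 2.79, 3.14, 3.14, 3.14].

INTERFACE

Orientations are given as a unit quaternion [x, y, z, w].
In Python, from workcell import get_obs, camera, hand_in, tip_reach gives the robot as it stands. The module is installed in compiled form; this text tells all that it offers.
- The arm moves only by the tool move_arm, never from a script. Its argument "plan" is a list of rows, each an object with "delta_pos": the shift along the tool's x, y, z in shares of 0.8 m (1.0 is 0.8 m), a list of three; "turn": the turn, a rotation vector about the tool's x, y, z in parts of the range, where 1.0 means 4 rad, a list of three; "fingers": the closure, from 0 (fully open) to 1 (shut). A call has 1 to 12 rows; each row is the pose to reach, as a shift and turn from the pose commanded when the call began, along the tool's axes at that moment; what a row does not reach only later rows make up. A row lasts 1/8 s, in which the tool goes at most 62.5 mm and 10.7 degrees, less where a joint would pass 70% of its speed; a pose out of reach is approached as far as the arm can. Shift and turn numbers lie between -1 and 1, and a call with a number outside is refused. A call with a gripper value outside its range is refused whole. The fingers move at their own pace and stop on an object; "force" is the grip in N (left out, the last holds). Time passes only in rows, so rows that repeat a pose let the fingers close. It gives the time, the measured TCP pose, the force, the opening and the grip force at its end, in the units of the state.
- get_obs(): the state, without advancing time (a new reading comes with each control period).
- camera(name): name is "scene" or "top" or "wrist"; returns a dict with "color" (420x560x3 uint8, red, green, blue), "range_z" (420x560 float32, m along the optical axis (not along the pixel's ray), 0 where there is no reading), "fx", "fy", "cx", "cy" (pixels), "k1" (the pictures are not rectified: a ray, as slopes to the right and down, at radius r is drawn at 1 + k1 r^2 times it, then the intrinsics apply), "R" (3x3) and "t" (3): a world point X has camera coordinates R X + t; the wrist camera has in their place "tool_from_camera" (4x4, takes a point from camera to tool coordinates, whose origin is the TCP and whose axes are the flange's). Camera axes: x right, y down, z forward; pixel columns grow to the right and rows downward; lengths in m; the calibration is good to about 2 mm. A picture is of the moment at which its call begins: read the wrist's pose just before it.
- hand_in(): hands the job in; it is judged then, once.
The state is a dict: "clock": time; "joint_pos": joint angles; "joint_velocities": joint speeds; "tau": joint torques, N m; "position": TCP position; "ee_rot": TCP orientation; "ft_force": force on the tool from outside, world axes, zero at the start; "torque": the same for the moment, N m; "grip_width": opening from 0.0 (shut) to 1.0 (fully open); "grasp_force": force on a finger pad.
Only numpy, scipy, OpenCV 4.12 (cv2) and the standard library are available. Lean on these libraries where they do the work, as an engineer would, in place of code of your own. Each camera call takes 0.05 s, during which the arm holds its last target. There are 200 camera calls.

TASK

Close the bobbin tray: with the fingertips, fold the standing cover over onto the tray and hold it down, then push it along as far as it goes so that its free edge is tucked beneath the metal retaining lip and the cover stays shut by itself. Do not grip the cover or touch its felt-lined inside; leave the bobbins in the tray as they are, and do not knock the two thread spools or the thimble standing near it. Finish with the hand clear of everything.

Things in the scene. Friction and masses are not known exactly. Their poses are not given: they have to be found in the camera images.
- tray: Bobbin tray: low plywood box 150 mm long (its x) by 130 mm wide (its y), fixed to the worktop, rim at z = 24 mm. Origin: centre of its underside. x points from the lip end to the hinge end, z up; cover, strip and lip are centred on y = 0. The open well (floor z = 4 mm) spans x = -41 to 32 mm; the solid rear deck behind it, to x = 75 mm, carries the strip.
- lip_edge (a point): Middle of the lower front edge of the fixed aluminium retaining lip, at x = -45 mm, y = 0 of the tray, 30.5 mm above the worktop. The lip is 110 mm wide and spans tray x = -75 to -45 mm; its top is 34.5 mm above the worktop (two screw heads 1 mm higher). It is open underneath towards the hinge end, where the cover's edge slides in.
- strip (a joint): Aluminium strip on the rear deck that carries the cover's hinge, m: 0 = back at the hinge end (starts at 0 to 0.003), 0.018 = stop, slid fully along the tray's -x, cover tucked home. Needs about 2.2 N (more when fast) and stays where left. With the cover flat, its free edge is 5 mm short of the lip at 0 and 13 mm beneath it at 0.018.
- cover (a joint): Angle of the cover on its hinge, rad: 0 = flat on the rim, 1.57 = upright, about 2 = leaning back away from the lip (as at the start; stop at 2.35). A weak spring pushes it open (0.05 N m when flat, at rest at 2), so it lifts again when let go unless its edge is under the lip; there it can rise only to about 0.03.
- cover_hinge (a point): Middle of the hinge axis, 26 mm above the worktop, on the tray's centre line; the axis is parallel to the tray's y. It moves with the strip: x = +50 mm of the tray at strip = 0, +32 mm at strip = 0.018.
- cover_edge (a point): Middle of the cover's free edge, in mid thickness, 90 mm from the hinge axis. The cover is a plain wooden board 108 mm wide, 4 mm thick (2 mm either side of the plane through the hinge axis); flat, its top is 28 mm above the worktop.
- cover_step (a point): Middle of the foot of the thumb step on the cover's outer face (on top when shut, at the back while open), 55 mm from the hinge axis: 90 mm wide, 4 to 5 mm high, facing the hinge and sloping to nothing towards the free edge. A fingertip pressed on the bare flat face between hinge and step pushes against it towards the lip.
- cover_lining: Grey felt lining on the inner face of the cover, 48 x 98 mm, 1.5 mm thick, from 20 to 68 mm from the hinge; it must not be touched by the fingers. Origin on the middle of the hinge axis, turning with the cover.
- tray_bobbin_1: Small loose bobbin, 21 mm across, 12 mm high, standing on the floor of the tray. Origin: centre of its underside.
- tray_bobbin_2: A second such bobbin in the tray, 21 mm across, 12 mm high. Origin: centre of its underside.
- spool_green: Wooden thread spool, 36 mm across, 50 mm high, standing loose beside the tray. Origin: centre of its underside.
- spool_cream: Wooden thread spool, 36 mm across, 50 mm high, standing loose on the other side of the tray. Origin: centre of its underside.
- thimble: Thimble, 19 mm across, 22 mm high, standing loose beyond the lip end of the tray. Origin: centre of its underside.

How it is judged:
By the outcome, as a careful person would: the job done as asked, in the order asked, and still so for the second after the job is handed in, with the robot touching nothing.
It also fails if it takes over 42 s, if anything falls off the work surface, if the arm or the gripper's body presses on something with over 40 N, if the wrist force passes 120 N, or if a joint passes its speed limit or range.

## Working session

There is one attempt and no reset: what is moved stays moved. The work goes in short steps, Python scripts to look and compute and a tool call to move; the robot and the scene stay as the last step left them, time stands still between calls to the robot, and variables do not carry over. Pictures are saved under pics/ and viewed, at most 10 in all, crops included, and the job is handed in when it is done.

Besides the shell and the picture viewer there is one more tool, called after "Call:" by a JSON object that holds its "api" and its "payload", one argument or row to a line. move_arm: Moves the arm, as the interface text tells. Its arguments: {"type":"object","properties":{"plan":{"type":"array","items":{"type":"object","properties":{"delta_pos":{"type":"array","items":{"type":"number"}},"turn":{"type":"array","items":{"type":"number"}},"fingers":{"type":"number"}}}},"force":{"type":"number"}},"required":["plan"]}

```bash
mkdir -p pics; cat > h.py <<'E'
import numpy as np,cv2
from workcell import get_obs,camera,hand_in,tip_reach
def cloud(c):
    h,w=c["range_z"].shape
    K=np.array([[c["fx"],0,c["cx"]],[0,c["fy"],c["cy"]],[0,0,1.]])
    g=np.stack(np.meshgrid(np.arange(w),np.arange(h)),-1).reshape(-1,1,2).astype(float)
    s=cv2.undistortPoints(g,K,np.array([c["k1"],0,0,0,0.])).reshape(h,w,2)
    z=c["range_z"].astype(float)
    P=np.dstack([s[...,0]*z,s[...,1]*z,z])
    if "R" in c: P=(P-np.array(c["t"]))@np.array(c["R"])
    P[z==0]=np.nan
    return P
def save(n,im): cv2.imwrite("pics/"+n,cv2.cvtColor(im,cv2.COLOR_RGB2BGR))
E
python3 - <<'E'
from h import *
o=get_obs()
for k in o: print(k,np.round(o[k],3))
print(tip_reach)
for n in("top","scene"):
    c=camera(n); save(n+"0.png",c["color"]); np.save(n+"0.npy",cloud(c)); print(n,np.round(-np.array(c["R"]).T@c["t"],3))
E
```

```text
clock 0.0
joint_pos [ 1.216  0.333 -0.065  1.461  0.022  1.35  -0.089]
joint_velocities [ 0.001  0.002  0.001  0.002  0.002  0.002 -0.001]
tau [-1.0000e-03 -6.2545e+01  4.8000e-02 -3.9161e+01  1.6000e-02  1.0000e-02
 -0.0000e+00]
position [ 0.203 -0.591  0.242]
ee_rot [ 0.986  0.165 -0.    -0.001]
ft_force [ 0.327  0.196 -0.059]
torque [-0.006  0.01  -0.004]
grasp_force 0.0
grip_width 1.002
0.011
top [0.483 0.005 0.916]
scene [-0.092 -0.482  0.429]
```

View pics/top0.png

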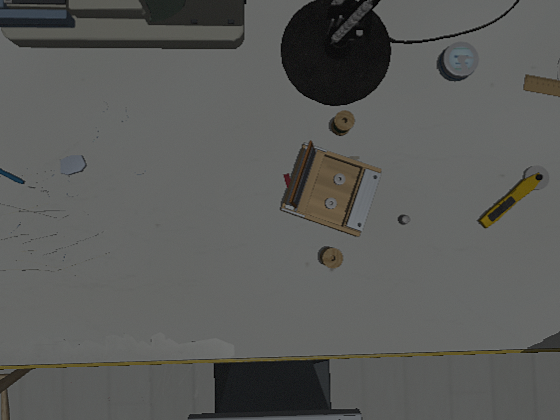

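View pics/scene0.png

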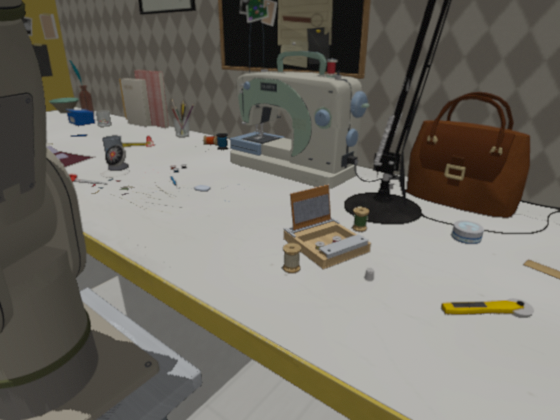

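The top view shows the lip on the right (about px 369,200), the cover leaning on the left (305,175), spools at (344,121) and (331,257), and the thimble at (404,218). The scene view agrees. Next I measure these.

```bash
python3 - <<'E'
from h import *
P=np.load("top0.npy"); C=cv2.imread("pics/top0.png").astype(int)
def sub(r0,r1,c0,c1): 
    m=np.zeros(P.shape[:2],bool); m[r0:r1,c0:c1]=1; return m
z=P[...,2]
print("table z",np.nanmedian(z[280:330,250:400]))
box=sub(130,245,270,392)
for n,m in dict(tray=box&(z>.015)&(z<.04),lip=box&(z>.0305)&(z<.04)&(np.arange(560)[None]>340)).items():
    p=P[m]; r=cv2.minAreaRect((p[:,:2]*1000).astype(np.float32)); print(n,m.sum(),r,np.round(cv2.boxPoints(r)),p[:,2].mean())
m=box&(z>.04); p=P[m]; print("cover",m.sum(),p.min(0),p.max(0))
for n,b in dict(sg=(105,140,328,362),sc=(240,275,312,350),th=(208,228,394,416)).items():
    m=sub(*b)&(z>.01); p=P[m]; t=p[p[:,2]>p[:,2].max()-.008]; print(n,m.sum(),(t.min(0)+t.max(0))/2,t.max(0)-t.min(0))
# scene cloud
S=np.load("scene0.npy"); zz=S[...,2]
m=np.zeros(zz.shape,bool); m[180:270,280:375]=1
np.save("scn.npy",S[m])
p=S[m]; p=p[p[:,2]>.045]; print("scene >.045",len(p),np.nanmin(p,0),np.nanmax(p,0))
E
```

```text
table z 0.0019454882371208806
tray 3152 ((580.271240234375, -124.74976348876953), (150.32899475097656, 175.55470275878906), 69.5760269165039) [[ 472. -165.]
 [ 636. -226.]
 [ 689.  -85.]
 [ 524.  -24.]] 0.02898562588432228
lip 1009 ((573.986083984375, -172.0801544189453), (181.2041015625, 67.26138305664062), 1.5543162822723389) [[ 483. -141.]
 [ 484. -208.]
 [ 665. -203.]
 [ 664. -136.]] 0.036384138236493224
cover 619 [ 0.49030917 -0.19816236  0.04005688] [ 0.66197859 -0.03479609  0.11912799]
sg 388 [ 0.67894009 -0.14063021  0.05262699] [0.03630689 0.03446831 0.00794487]
sc 350 [ 0.436762   -0.11172563  0.05219891] [0.03340734 0.03541841 0.00782877]
th 76 [ 0.50089046 -0.25014934  0.0222541 ] [0.01462183 0.01352179 0.0071886 ]
scene >.045 1440 [ 0.41558607 -0.15754018  0.04504072] [ 0.69171711 -0.03576275  0.11427527]
```

```bash
python3 - <<'E'
from h import *
P=np.load("top0.npy"); z=P[...,2]-.002
box=np.zeros(z.shape,bool); box[140:240,270:385]=1
def big(m):
    n,l,s,_=cv2.connectedComponentsWithStats(m.astype(np.uint8),connectivity=4); return l==1+s[1:,4].argmax()
lip=big(box&(z>.0325)&(z<.038)&(np.arange(560)[None]>342))
tr=big(box&(z>.018)&(z<.13))
for n,m in dict(lip=lip,tray=tr).items():
    p=P[m]; r=cv2.minAreaRect((p[:,:2]*1000).astype(np.float32)); print(n,m.sum(),r,np.round(cv2.boxPoints(r)).tolist(),p[:,2].mean()-.002)
ly,lx=P[lip][:,:2].mean(0)[::-1]
# tray axis from lip principal direction
p=P[lip][:,:2]; u,s,v=np.linalg.svd(p-p.mean(0),full_matrices=False); e=v[0]*np.sign(v[0][0])   # along width (+-y tray), pointing world +x
ax=np.array([-e[1],e[0]]); ax*=np.sign(ax[1])  # towards +y world = hinge end
print("e",e,"ax",ax,np.degrees(np.arctan2(ax[1],ax[0])),"lip mean",p.mean(0))
q=P[tr&(z<.05)]; a=(q[:,:2]-p.mean(0))@ax; b=(q[:,:2]-p.mean(0))@e
print("tray extents along",np.percentile(a,[0,1,99,100]),"across",np.percentile(b,[0,1,99,100]))
a2=(p-p.mean(0))@ax;b2=(p-p.mean(0))@e;print("lip",np.percentile(a2,[0,1,99,100]),np.percentile(b2,[0,1,99,100]))
O=p.mean(0)+ax*.06
S=np.load("scn.npy"); 
for nm,Q in(("top",P[box]),("scene",S)):
    a=(Q[:,:2]-O)@ax;b=(Q[:,:2]-O)@e;k=(Q[:,2]>.045)&(abs(b)<.06)&(a>0); 
    print(nm,k.sum(),"b",np.percentile(b[k],[1,99]))
    for h in np.arange(.03,.125,.01):
        k=(abs(Q[:,2]-.002-h)<.005)&(abs(b)<.05)&(a>.02); 
        if k.sum(): print(round(h,3),k.sum(),np.percentile(a[k],[5,50,95]).round(4))
E
```

```text
lip 903 ((538.2763061523438, -172.7747802734375), (30.040063858032227, 109.39440155029297), 69.2931900024414) [[482.0, -167.0], [584.0, -206.0], [595.0, -178.0], [492.0, -139.0]] 0.034708821758579485
tray 3520 ((559.2595825195312, -116.92558288574219), (150.32899475097656, 130.30484008789062), 69.5760269165039) [[472.0, -165.0], [594.0, -210.0], [647.0, -69.0], [524.0, -24.0]] 0.038568507850903766
e [ 0.93558714 -0.35309588] ax [0.35309588 0.93558714] 69.32320962018102 lip mean [ 0.53785491 -0.17257265]
tray extents along [-0.01578602 -0.01421996  0.13407423  0.13482048] across [-0.06480181 -0.06431034  0.06420435  0.06576089]
lip [-0.01506746 -0.01471131  0.0144798   0.01498825] [-0.05423147 -0.05325604  0.05388013  0.05515827]
top 593 b [-0.05291336  0.05258048]
0.03 310 [0.0338 0.0483 0.0717]
0.04 6 [0.0488 0.0493 0.0497]
0.05 45 [0.0498 0.0506 0.0515]
0.06 44 [0.0515 0.0524 0.0532]
0.07 54 [0.0534 0.0542 0.0553]
0.08 49 [0.0553 0.0562 0.0571]
0.09 102 [0.0573 0.0588 0.0602]
0.1 60 [0.0603 0.0613 0.0625]
0.11 161 [0.0625 0.065  0.0677]
0.12 35 [0.0645 0.0658 0.0672]
scene 1189 b [-0.05553583  0.05039284]
0.03 142 [0.048  0.05   0.0523]
0.04 135 [0.0491 0.0514 0.053 ]
0.05 156 [0.0501 0.052  0.054 ]
0.06 150 [0.0519 0.0539 0.0561]
0.07 155 [0.0535 0.0556 0.0579]
0.08 150 [0.055  0.0575 0.0597]
0.09 176 [0.0575 0.0601 0.0632]
0.1 158 [0.0608 0.0631 0.0653]
0.11 113 [0.0622 0.0642 0.0669]
```

The fit agrees with the given sizes: tray 150×130, lip 30×110. Tray centre is (0.559, -0.117), with tray x at 69.5° in the world; depth reads about 2 mm high. Next I compute the moves.

```bash
cat >> h.py <<'E'
from scipy.spatial.transform import Rotation as Ro
O=np.array([.5593,-.1168]); A=np.radians(69.45); AX=np.array([np.cos(A),np.sin(A)]); E=np.array([np.sin(A),-np.cos(A)])
def rows(wps,yaw=A):
    "wps: (a,b,tip z) -> tool-frame shift & turn from the present pose"
    o=get_obs(); R=Ro.from_quat(o["ee_rot"])
    x=AX if yaw is not None else None
    T=Ro.from_matrix(np.array([[AX[0],AX[1],0],[AX[1],-AX[0],0],[0,0,-1]]).T)
    for a,b,z in wps:
        p=np.r_[O+a*AX+b*E,z+.011]; print((a,b,z),"d",np.round(R.inv().apply(p-o["position"]),4),"turn",np.round((R.inv()*T).as_rotvec(),3))
def where():
    o=get_obs(); d=o["position"][:2]-O; print("t",round(o["clock"],2),"a,b,tipz",np.round([d@AX,d@E,o["position"][2]-.011],4),"F(a,b,z)",np.round([o["ft_force"][:2]@AX,o["ft_force"][:2]@E,o["ft_force"][2]],2),"w",np.round(o["grip_width"],3))
E
python3 -c "
from h import *
where(); rows([(.105,0,.2),(.105,0,.09)])
P=np.load('top0.npy'); print(P[176:186:3,284:291:2].round(3))"
```

```text
t 0.1 a,b,tipz [-0.5686 -0.1669  0.2306] F(a,b,z) [-0.84  0.48 -0.05] w 0.997
(0.105, 0, 0.2) d [ 0.5576 -0.413   0.0311] turn [-0.001 -0.001 -0.88 ]
(0.105, 0, 0.09) d [ 0.5576 -0.4128  0.1411] turn [-0.001 -0.001 -0.88 ]
[[[ 0.587 -0.032  0.004]
  [ 0.587 -0.036  0.005]
  [ 0.587 -0.04   0.002]
  [ 0.587 -0.044  0.002]]

 [[ 0.582 -0.032  0.004]
  [ 0.582 -0.036  0.004]
  [ 0.582 -0.04   0.004]
  [ 0.581 -0.043  0.007]]

 [[ 0.576 -0.032  0.004]
  [ 0.576 -0.036  0.004]
  [ 0.576 -0.04   0.003]
  [ 0.574 -0.042  0.022]]

 [[ 0.571 -0.032  0.003]
  [ 0.571 -0.036  0.001]
  [ 0.571 -0.039  0.003]
  [ 0.568 -0.042  0.025]]]
```

Units first: shifts go in shares of 0.8 m and turns go in shares of 4 rad. So 0.558 m / 0.8 = 0.6975, -0.413 m / 0.8 = -0.5163, -0.88 rad / 4 = -0.22.

Call:
{"api": "move_arm", "payload": {
  "plan": [
    {"delta_pos": [0.0625,-0.0463,0],"turn": [0,0,-0.02],"fingers": 1},
    {"delta_pos": [0.125,-0.0938,0],"turn": [0,0,-0.04],"fingers": 1},
    {"delta_pos": [0.1875,-0.14,0],"turn": [0,0,-0.06],"fingers": 1},
    {"delta_pos": [0.25,-0.1863,0],"turn": [0,0,-0.08],"fingers": 1},
    {"delta_pos": [0.3125,-0.2325,0],"turn": [0,0,-0.1],"fingers": 1},
    {"delta_pos": [0.375,-0.2788,0],"turn": [0,0,-0.12],"fingers": 1},
    {"delta_pos": [0.4375,-0.325,0],"turn": [0,0,-0.14],"fingers": 1},
    {"delta_pos": [0.5,-0.3713,0],"turn": [0,0,-0.16],"fingers": 1},
    {"delta_pos": [0.5625,-0.4175,0],"turn": [0,0,-0.18],"fingers": 1},
    {"delta_pos": [0.625,-0.4638,0.0125],"turn": [0,0,-0.2],"fingers": 1},
    {"delta_pos": [0.675,-0.5,0.025],"turn": [0,0,-0.22],"fingers": 1},
    {"delta_pos": [0.6975,-0.5163,0.0388],"turn": [0,0,-0.22],"fingers": 1}
  ]
}}

```text
clock: 1.6
position: [0.5974, -0.0153, 0.2106]
ee_rot: [0.821, 0.571, 0.0, -0.001]
ft_force: [-0.3, -0.5, -0.1]
grip_width: 0.004
grasp_force: 0.0
```

```bash
python3 -c "
from h import *
where(); rows([(.105,0,.2),(.105,0,.085)]); c=camera('scene'); save('s1.png',cv2.resize(c['color'][90:280,230:430],None,fx=3,fy=3))"
```

```text
t 1.6 a,b,tipz [1.085e-01 1.000e-04 1.996e-01] F(a,b,z) [-0.54 -0.14 -0.11] w 0.004
(0.105, 0, 0.2) d [-0.0035 -0.0001 -0.0004] turn [-0.001 -0.001  0.004]
(0.105, 0, 0.085) d [-0.0036  0.      0.1146] turn [-0.001 -0.001  0.004]
```

View pics/s1.png

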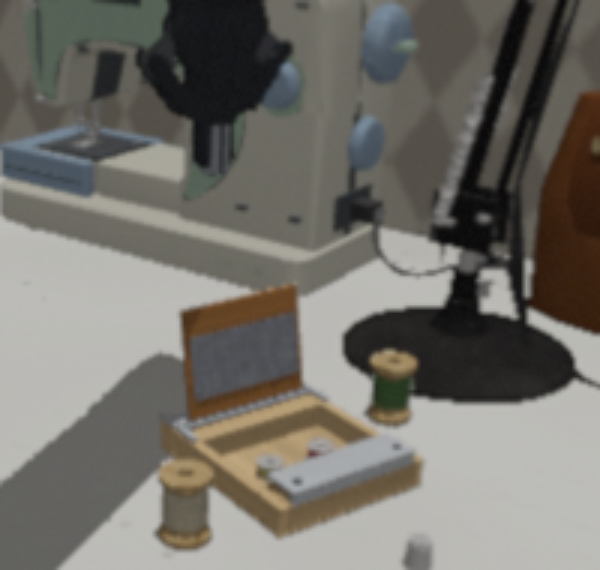

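The hand is shut and stands above and behind the cover at about (215,150). The surroundings are clear. I'll go down behind the cover and bring it upright.

Converted, 0.125 m / 0.8 = 0.1563, -0.039 m / 0.8 = -0.0488.

Call:
{"api": "move_arm", "payload": {
  "plan": [
    {"delta_pos": [0,0,0.0375],"fingers": 1,"turn": [0,0,0]},
    {"delta_pos": [0,0,0.0813],"fingers": 1,"turn": [0,0,0]},
    {"delta_pos": [0,0,0.125],"fingers": 1,"turn": [0,0,0]},
    {"delta_pos": [0,0,0.1563],"fingers": 1,"turn": [0,0,0]},
    {"delta_pos": [0,0,0.1563],"fingers": 1,"turn": [0,0,0]},
    {"delta_pos": [-0.01,0,0.1563],"fingers": 1,"turn": [0,0,0]},
    {"delta_pos": [-0.02,0,0.1563],"fingers": 1,"turn": [0,0,0]},
    {"delta_pos": [-0.03,0,0.1563],"fingers": 1,"turn": [0,0,0]},
    {"delta_pos": [-0.04,0,0.1563],"fingers": 1,"turn": [0,0,0]},
    {"delta_pos": [-0.0488,0,0.1563],"fingers": 1,"turn": [0,0,0]},
    {"delta_pos": [-0.0488,0,0.1563],"fingers": 1,"turn": [0,0,0]}
  ]
}}

```text
clock: 3.02
position: [0.5826, -0.0563, 0.0863]
ee_rot: [0.822, 0.569, -0.0, 0.0]
ft_force: [0.2, -0.5, -0.4]
grip_width: 0.001
grasp_force: 0.0
```

```bash
python3 -c "
from h import *
where(); c=camera('scene'); save('s2.png',cv2.resize(c['color'][150:280,250:400],None,fx=4,fy=4))"
```

```text
t 3.02 a,b,tipz [0.0649 0.0006 0.0753] F(a,b,z) [-0.44  0.33 -0.37] w 0.001
```

View pics/s2.png

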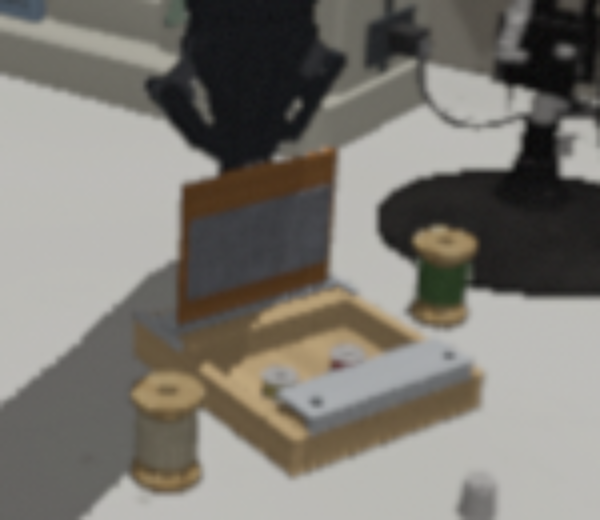

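The cover stands about upright with the fingers behind it (about 250,165). Next I fold it down along the arc.

Converted, -0.052 m / 0.8 = -0.065, -0.043 m / 0.8 = -0.0538.

Call:
{"api": "move_arm", "payload": {
  "plan": [
    {"delta_pos": [-0.0088,0,0.0013],"fingers": 1,"turn": [0,0,0]},
    {"delta_pos": [-0.0175,0,0.0038],"fingers": 1,"turn": [0,0,0]},
    {"delta_pos": [-0.0263,0,0.0075],"fingers": 1,"turn": [0,0,0]},
    {"delta_pos": [-0.0363,0,0.0125],"fingers": 1,"turn": [0,0,0]},
    {"delta_pos": [-0.0463,0,0.02],"fingers": 1,"turn": [0,0,0]},
    {"delta_pos": [-0.0538,0,0.0288],"fingers": 1,"turn": [0,0,0]},
    {"delta_pos": [-0.0588,0,0.0363],"fingers": 1,"turn": [0,0,0]},
    {"delta_pos": [-0.0613,0,0.0425],"fingers": 1,"turn": [0,0,0]},
    {"delta_pos": [-0.0638,0,0.0488],"fingers": 1,"turn": [0,0,0]},
    {"delta_pos": [-0.065,0,0.0538],"fingers": 1,"turn": [0,0,0]},
    {"delta_pos": [-0.065,0,0.0575],"fingers": 1,"turn": [0,0,0]},
    {"delta_pos": [-0.065,0,0.0588],"fingers": 1,"turn": [0,0,0]}
  ]
}}

```text
clock: 4.58
position: [0.5646, -0.104, 0.0392]
ee_rot: [0.822, 0.57, -0.0, 0.0]
ft_force: [-0.2, 0.0, 1.2]
grip_width: 0.003
grasp_force: 0.9
```

```bash
python3 -c "
from h import *
where(); c=camera('scene'); save('s3.png',cv2.resize(c['color'][150:280,250:400],None,fx=4,fy=4))"
```

```text
t 4.58 a,b,tipz [0.0139 0.0005 0.0282] F(a,b,z) [-0.05 -0.19  1.15] w 0.003
```

View pics/s3.png

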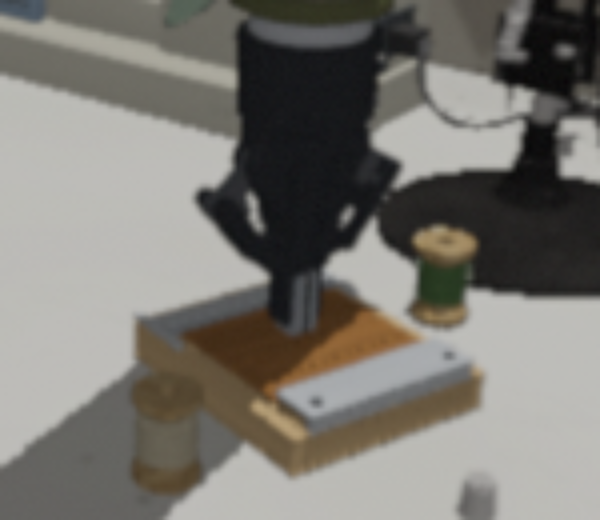

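The cover is flat under the fingertips (300,330), with its edge just short of the lip. I press a little more and slide it towards the lip.

Converted, -0.014 m / 0.8 = -0.0175, -0.012 m / 0.8 = -0.015.

Call:
{"api": "move_arm", "payload": {
  "plan": [
    {"delta_pos": [0,0,0.0013],"fingers": 1,"turn": [0,0,0]},
    {"delta_pos": [-0.0025,0,0.0013],"fingers": 1,"turn": [0,0,0]},
    {"delta_pos": [-0.005,0,0.0013],"fingers": 1,"turn": [0,0,0]},
    {"delta_pos": [-0.0075,0,0.0013],"fingers": 1,"turn": [0,0,0]},
    {"delta_pos": [-0.01,0,0.0013],"fingers": 1,"turn": [0,0,0]},
    {"delta_pos": [-0.0125,0,0.0013],"fingers": 1,"turn": [0,0,0]},
    {"delta_pos": [-0.015,0,0.0013],"fingers": 1,"turn": [0,0,0]},
    {"delta_pos": [-0.0175,0,0.0013],"fingers": 1,"turn": [0,0,0]}
  ]
}}

```text
clock: 5.62
position: [0.5602, -0.1159, 0.039]
ee_rot: [0.822, 0.57, 0.001, -0.0]
ft_force: [-1.3, 2.5, 6.7]
grip_width: -0.0
grasp_force: 3.1
```

```bash
python3 -c "
from h import *
where()"
```

```text
t 5.62 a,b,tipz [0.0012 0.0006 0.028 ] F(a,b,z) [ 1.88 -2.09  6.73] w -0.0
```

Converted, -0.014 m / 0.8 = -0.0175, -0.012 m / 0.8 = -0.015.

Call:
{"api": "move_arm", "payload": {
  "plan": [
    {"delta_pos": [-0.0025,0,0],"fingers": 1,"turn": [0,0,0]},
    {"delta_pos": [-0.005,0,0],"fingers": 1,"turn": [0,0,0]},
    {"delta_pos": [-0.0075,0,0],"fingers": 1,"turn": [0,0,0]},
    {"delta_pos": [-0.01,0,0],"fingers": 1,"turn": [0,0,0]},
    {"delta_pos": [-0.0125,0,0],"fingers": 1,"turn": [0,0,0]},
    {"delta_pos": [-0.015,0,0],"fingers": 1,"turn": [0,0,0]},
    {"delta_pos": [-0.0163,0,0],"fingers": 1,"turn": [0,0,0]},
    {"delta_pos": [-0.0175,0,0],"fingers": 1,"turn": [0,0,0]}
  ]
}}

```text
clock: 6.62
position: [0.5564, -0.1273, 0.039]
ee_rot: [0.821, 0.57, 0.002, -0.0]
ft_force: [4.2, 10.2, 2.6]
grip_width: -0.003
grasp_force: 6.1
```

```bash
python3 -c "
from h import *
where(); c=camera('scene'); save('s4.png',cv2.resize(c['color'][150:280,250:400],None,fx=4,fy=4))"
```

```text
t 6.62 a,b,tipz [-0.0109  0.001   0.028 ] F(a,b,z) [11.02  0.34  2.64] w -0.003
```

View pics/s4.png

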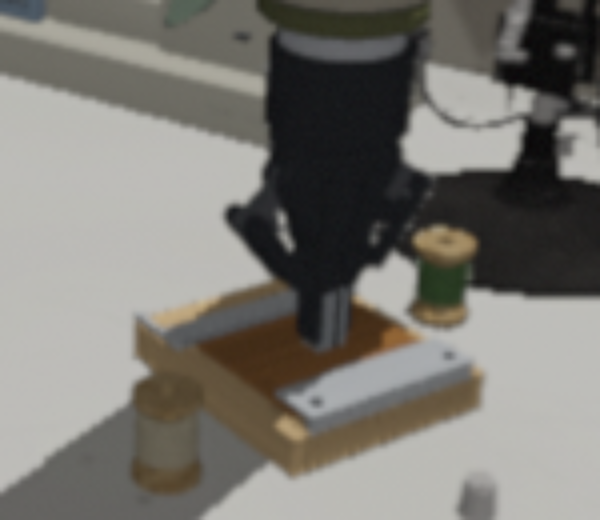

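The strip has moved well forward, the free edge is under the lip, and the resistance is 11 N. I push a bit more to confirm the stop.

Converted, -0.002 m / 0.8 = -0.0025, -0.001 m / 0.8 = -0.0013.

Call:
{"api": "move_arm", "payload": {
  "plan": [
    {"delta_pos": [-0.0013,0,0],"fingers": 1,"turn": [0,0,0]},
    {"delta_pos": [-0.0025,0,0],"fingers": 1,"turn": [0,0,0]},
    {"delta_pos": [-0.0025,0,0],"fingers": 1,"turn": [0,0,0]}
  ]
}}

```text
clock: 7.05
position: [0.5563, -0.1275, 0.039]
ee_rot: [0.821, 0.571, 0.003, -0.001]
ft_force: [6.4, 13.5, 1.9]
grip_width: -0.001
grasp_force: 8.2
```

```bash
python3 -c "
from h import *
where()"
```

```text
t 7.05 a,b,tipz [-0.0111  0.001   0.028 ] F(a,b,z) [14.88  1.26  1.9 ] w -0.001
```

It's firmly at the stop. I release by easing off and lifting together, then move clear.

Call:
{"api": "move_arm", "payload": {
  "plan": [
    {"delta_pos": [0.0013,0,-0.0013],"fingers": 1,"turn": [0,0,0]},
    {"delta_pos": [0.0038,0,-0.0025],"fingers": 1,"turn": [0,0,0]},
    {"delta_pos": [0.0075,0,-0.0063],"fingers": 1,"turn": [0,0,0]},
    {"delta_pos": [0.01,0,-0.0125],"fingers": 1,"turn": [0,0,0]},
    {"delta_pos": [0.01,0,-0.0375],"fingers": 1,"turn": [0,0,0]},
    {"delta_pos": [0.01,0,-0.075],"fingers": 1,"turn": [0,0,0]},
    {"delta_pos": [0.01,0,-0.1375],"fingers": 1,"turn": [0,0,0]},
    {"delta_pos": [0.01,0,-0.2125],"fingers": 1,"turn": [0,0,0]},
    {"delta_pos": [-0.0375,-0.05,-0.25],"fingers": 1,"turn": [0,0,0]},
    {"delta_pos": [-0.0875,-0.1125,-0.25],"fingers": 1,"turn": [0,0,0]},
    {"delta_pos": [-0.1375,-0.15,-0.25],"fingers": 1,"turn": [0,0,0]},
    {"delta_pos": [-0.1875,-0.175,-0.25],"fingers": 1,"turn": [0,0,0]}
  ]
}}

```text
clock: 8.55
position: [0.3685, -0.224, 0.2399]
ee_rot: [0.822, 0.569, -0.0, 0.001]
ft_force: [0.1, -1.0, 1.0]
grip_width: -0.001
grasp_force: 0.0
```

```bash
python3 -c "
from h import *
where(); c=camera('top'); P=cloud(c); save('t5.png',cv2.resize(c['color'][90:290,260:430],None,fx=3,fy=3))
Q=P.reshape(-1,3); a=(Q[:,:2]-O)@AX;b=(Q[:,:2]-O)@E;z=Q[:,2]-.002
for x in np.arange(-.07,.076,.006):
    k=(abs(a-x)<.003)&(abs(b)<.04); print(round(x,3),np.round(np.median(z[k])*1000,1))
"
```

```text
t 8.55 a,b,tipz [-0.1673 -0.1411  0.2289] F(a,b,z) [-0.9   0.41  1.01] w -0.001
-0.07 34.5
-0.064 34.5
-0.058 34.4
-0.052 34.5
-0.046 33.0
-0.04 30.6
-0.034 31.7
-0.028 33.2
-0.022 31.5
-0.016 29.2
-0.01 28.9
-0.004 28.9
0.002 28.8
0.008 28.5
0.014 28.2
0.02 28.0
0.026 27.7
0.032 27.6
0.038 27.7
0.044 27.8
0.05 27.4
0.056 24.0
0.062 24.0
0.068 24.0
0.074 22.1
```

View pics/t5.png

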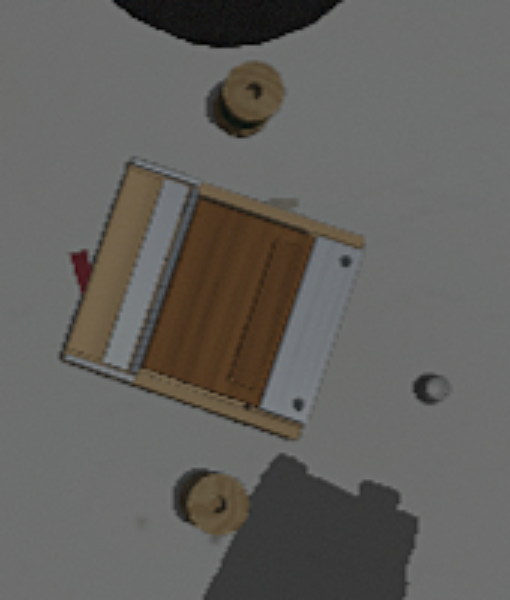

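The cover is shut beneath the lip (edge at about px 290,320) and the step is at tray x ≈ -23 mm, which is fully home. Spools and thimble stand where they were, and the hand is clear.

Call:
{"api": "move_arm", "payload": {
  "plan": [
    {"delta_pos": [0,0,0],"fingers": 1,"turn": [0,0,0]},
    {"delta_pos": [0,0,0],"fingers": 1,"turn": [0,0,0]},
    {"delta_pos": [0,0,0],"fingers": 1,"turn": [0,0,0]}
  ]
}}

```text
clock: 8.98
position: [0.3711, -0.2224, 0.2385]
ee_rot: [0.821, 0.57, 0.0, 0.0]
ft_force: [-0.4, 1.2, 0.9]
grip_width: 0.002
grasp_force: 0.0
```

```bash
python3 -c "
from h import *
where(); print(hand_in())"
```

```text
t 8.97 a,b,tipz [-0.165  -0.1392  0.2275] F(a,b,z) [ 0.95 -0.82  0.88] w 0.002
the job is handed in; nothing more can be done
None
```

The job is handed in at 9 s: the cover is folded shut and pushed to its stop with its edge under the lip, it stayed shut after release, the spools and thimble still stand in place, and the hand is clear.

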